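# Close and bolt the gauging fixture

## Task

The plug gauge was left lying across the nest in the open gauging fixture: lay it flat in the shallow grey tool tray. Then press the hinged cover down until its catch holds it shut, first drawing back any bolt that stands in its way, and slide both bolts fully home into their keepers on the cover. Leave the two standing valve heads and the small pot as they are.

Things in the scene. Friction and masses are not known exactly. Their poses are not given: they have to be found in the camera images.
- fixture: gauging fixture, fixed: base plate 190 (x) x 390 (y) x 16 mm with a grey open well (130 x 130 mm outside, rim at z = 52 mm) in its middle and a bolt track on a pedestal each side. Origin: centre of its underside, on the table; x runs from its front (catch) to its back (hinge), y to its left, z up. A pale square nest (50 mm, ring top at z = 50 mm) is centred at x = -28 mm, y = 0 in the well
- cover (a joint): hinge angle of the cover, rad: 0 shut, 1.57 upright; starts open about 90 to 105 degrees. Its spring lifts it again unless the catch at its front lip holds it; the catch snaps over in the last 5 mm (about 10 N at the front edge)
- cover_hinge (a point): point on the cover's hinge line, mid-width, at x = 75, z = 57 mm of the fixture; the line runs along the fixture's y. The cover is 130 mm wide and reaches 150 mm from this line, its plate 8 mm thick (4 mm each side of the plane through the line); a lip at its free edge hangs 20 mm below that plane
- cover_pad (a point): top middle of the black press pad (26 x 36 mm) on the cover's outer face, 128 mm from the hinge line, 7 mm outside its plane; moves with the cover. z: the cover's outward normal; x: from free edge to hinge. The two keepers (steel staples rising 22 mm from the plane) are 115 mm from the hinge line, 34 to 52 mm left and right of the middle
- bolt_left (a joint): travel of the bolt on the fixture's left (+y), m: 0 drawn right back, 0.045 fully home in its keeper. Above about 0.015 the rod's end is in the cover's way and the cover cannot shut. Sliding takes about 2 N
- bolt_left_knob (a point): centre of the left bolt's upright round knob, 13 mm thick, 18 mm high, on a 10 mm stem; at z = 102, x = -40, y = 156 mm minus the travel in the fixture frame. Below it lies the track along y: pedestal x = -57 to -23, |y| = 75 to 191 mm, top z = 60; cheeks 21 mm wide overall, top z = 76 mm
- bolt_right (a joint): the same for the bolt on the fixture's right (-y)
- bolt_right_knob (a point): centre of the right bolt's upright knob, as on the left, at y = -156 mm plus its travel in the fixture frame
- plug_gauge: loose steel double-ended plug gauge lying flat on the nest's ring, 105 mm long along its y; hexagon in the middle 60 mm long, 17 to 19 mm wide, 16 mm high; thinner round ends 12 mm. Origin: centre of its underside; 0.07 kg
- plug_gauge_mid (a point): the middle of the plug gauge, 8 mm above its origin
- tool_tray: shallow open grey plastic tray, fixed, 170 (x) x 90 (y) x 22 mm, walls and floor 4 mm. Origin: centre of its underside. It stands left or right of the fixture; the clear compartment case stands on the other side
- lid_case: closed clear compartment case, 132 (x) x 190 (y) x 42 mm, fixed; origin centre of its underside (bystander)
- valve_03: loose valve head with black cap, 50 mm thick, 124 mm tall, standing in front of the fixture's left; origin centre of its foot (bystander)
- valve_08: loose valve head with black cap, 50 mm thick, 120 mm tall, standing behind the fixture's right; origin centre of its foot (bystander)
- pot_0: small screw-top pot, 45 mm thick, 52 mm tall, standing in front of the fixture's right; origin centre of its foot (bystander)
There are look-alikes about, which are no part of the job. What is shaped like the plug_gauge but purple is not meant. There is more than one size of the tool_tray; the job needs the larger.

How it is judged:
On the way, in this order (a step that is already met when the one before it is completed fails the run):
1. the plug gauge lies flat in the tool tray, let go (x of plug_gauge_mid in the frame of tool_tray between -0.07 and 0.07 m and y of plug_gauge_mid in the frame of tool_tray between -0.036 and 0.036 m and z of plug_gauge_mid in the frame of tool_tray below 0.02 m and angle between plug_gauge's own y axis and vertical between 1.4 and 1.74 rad and contact force between the fingers and plug_gauge below 0.2 N), for 0.2 s.
2. the cover is shut in its catch (value of joint cover below 0.02 rad), for 0.2 s.
3. both bolts are home in their keepers (value of joint each of bolt_left, bolt_right above 0.041 m and value of joint cover below 0.02 rad), for 0.2 s.
At the end, for the whole second after the job is handed in: The plug gauge lies flat (within 10 degrees of level) on the tool tray's floor inside its walls, at rest; the cover is shut (under 0.02 rad) and both bolts are within 4 mm of fully home (travel over 0.041 m) (all of step 3 and x of plug_gauge_mid in the frame of tool_tray between -0.07 and 0.07 m and y of plug_gauge_mid in the frame of tool_tray between -0.036 and 0.036 m and z of plug_gauge_mid in the frame of tool_tray below 0.02 m and angle between plug_gauge's own y axis and vertical between 1.4 and 1.74 rad and linear speed of plug_gauge below 0.02 m/s); the robot touches nothing.
It fails at once if the valve head in front is moved more than 20 mm or tipped over (distance of valve_03 from where it was at the start of the episode above 0.02 m or angle between valve_03's own z axis and vertical above 0.35 rad).
It fails at once if the valve head behind is moved more than 20 mm or tipped over (distance of valve_08 from where it was at the start of the episode above 0.02 m or angle between valve_08's own z axis and vertical above 0.35 rad).
It fails at once if the pot is moved more than 20 mm or tipped over (distance of pot_0 from where it was at the start of the episode above 0.02 m or angle between pot_0's own z axis and vertical above 0.35 rad).
It also fails if it takes over 72 s, if anything falls off the work surface, if the arm or the gripper's body presses on something with over 40 N, if the wrist force passes 120 N, or if a joint passes its speed limit or range.

## Robot

A 6-joint arm with a two-finger parallel gripper is mounted at the origin on a cart in front of the work surface, level with it; the furniture and walls round the work are solid. World frame = base frame: x ahead of the robot, y to its left, z up, the work surface at z = 0. Lengths are in m, angles in rad, forces in N, time in s.
With the tool pointing down it reaches from about 0.35 to 0.975 m from the base axis. Payload 17.4 kg.
Tool frame: the origin (TCP) lies midway between the tips of the shut fingers; the grasp point (between the pads) lies 19 mm behind it (ctrl.grip_point_offset is the distance from the TCP to the grasp point, in m); z points along the fingers, y is the line along which they close (so a half turn about z gives the same grasp; the last joint's range is limited). The gripper opens to 85 mm and grips with 20 to 120 N. Pads are 22 mm wide; open, the fingers measure 114 mm over their backs; the gripper's body (76 mm by 85 mm) begins 54 mm behind the grasp point. The pads swing forward as they close: fully open they stand 13 mm farther back than shut.
Start: joints at [1.311, 0.116, 1.442, -0, 1.584, -0.038], TCP at [0.148, 0.658, 0.231] pointing down, gripper open.
Joint ranges: [-2.83, 2.83], [-0.83, 2.19], [0.07, 2.5], [-1.14, 4.28], [0.01, 3], [-2.97, 2.97]. Speed limits (rad/s): [1.89, 1.89, 2.22, 3.14, 3.14, 3.14].

## Interface

Orientations are given as a unit quaternion [w, x, y, z].
In Python, from bench import ctrl gives the robot as it stands.
- The arm moves only by the shell command python3 -m creep 'ROWS' [FORCE]. ROWS is JSON, a list of rows, each an object with "slide": the shift along the tool's x, y, z in m, a list of three; "roll": the turn about the tool's z in degrees; "gripper": the finger opening in m, from 0 to 0.0854. A call has 1 to 10 rows; each row is the pose to reach, as a shift and turn from the pose commanded when the call began, along the tool's axes at that moment; what a row does not reach only later rows make up. A row lasts 1/12 s, in which the tool goes at most 41.7 mm and 7.16 degrees, less where a joint would pass 70% of its speed; a pose out of reach is approached as far as the arm can. A call with a gripper value outside its range is refused whole. The fingers move at their own pace and stop on an object; FORCE is the grip in N (left out, the last holds). Time passes only in rows, so rows that repeat a pose let the fingers close. It gives the time, the measured TCP pose, the force, the opening and the grip force at its end, in the units of the state.
- ctrl.state(): the state, without advancing time (a new reading comes with each control period).
- ctrl.snapshot(name): name is "scene" or "top"; returns the picture (480x640x3 uint8, red, green, blue); there is no depth.
- ctrl.calibration(name): a dict with "K" (3x3 intrinsics, pixels), "cam_to_world" (4x4, takes a point from camera to world coordinates). Camera axes: x right, y down, z forward; pixel columns grow to the right and rows downward; lengths in m; the calibration is good to about 2 mm. A picture is of the moment at which its call begins. calibration takes no time and is no camera call.
- ctrl.job_done(): hands the job in; it is judged then, once.
The state is a dict: "time_s": time; "joints": joint angles; "joint_velocities": joint speeds; "joint_torque": joint torques, N m; "ee_pos": TCP position; "tcp_rot": TCP orientation; "ft_force": force on the tool from outside, world axes, zero at the start; "ft_torque": the same for the moment, N m; "width": finger opening in m; "grasp_force": force on a finger pad.
Only numpy, scipy, OpenCV 4.12 (cv2) and the standard library are available. Lean on these libraries where they do the work, as an engineer would, in place of code of your own. Each camera call takes 0.05 s, during which the arm holds its last target. There are 200 camera calls.

## Working session

There is one attempt and no reset: what is moved stays moved. The work goes in short steps, Python scripts to look and compute and a shell command to move; the robot and the scene stay as the last step left them, time stands still between calls to the robot, and variables do not carry over. Pictures are saved under pics/ and viewed, at most 10 in all, crops included, and the job is handed in when it is done.

```bash
mkdir -p pics; ls; python3 - <<'E'
from bench import ctrl
import cv2
for n in("scene","top"):
    cv2.imwrite(f"pics/{n}0.png",ctrl.snapshot(n)[:,:,::-1])
    c=ctrl.calibration(n);print(n,c["K"],c["cam_to_world"])
print(ctrl.state())
E
```

```text
pics
scene [[504.19885665   0.         321.12316776]
 [  0.         504.19885665 240.27648654]
 [  0.           0.           1.        ]] [[ 0.83842793 -0.36821143  0.40181955  0.12683113]
 [-0.54487036 -0.54945956  0.63341179 -0.71744585]
 [-0.01244587 -0.75000969 -0.66130973  0.82617749]
 [ 0.          0.          0.          1.        ]]
top [[580.70603771   0.         307.38171432]
 [  0.         580.70603771 239.94081893]
 [  0.           0.           1.        ]] [[ 0.02874071 -0.99417167  0.10390697  0.39111868]
 [-0.99956726 -0.02793274  0.00922299 -0.02899636]
 [-0.00626683 -0.10412708 -0.99454426  1.70521509]
 [ 0.          0.          0.          1.        ]]
{'time_s': 0.1, 'joints': array([ 1.31120267e+00,  1.16439987e-01,  1.44224623e+00,  1.18424692e-05,
        1.58401542e+00, -3.77957855e-02]), 'joint_velocities': array([ 0.00159359, -0.00180051, -0.00267071,  0.00016693, -0.00078747,
        0.00072332]), 'joint_torque': array([ 2.28913792e-03, -7.33675075e+01, -6.33786106e+01, -1.75660983e-05,
        5.28882854e-03, -3.60047761e-05]), 'ee_pos': array([0.14844226, 0.65827828, 0.23060502]), 'tcp_rot': array([-8.80020728e-05,  1.10671668e-01,  9.93856868e-01, -5.47496915e-04]), 'ft_force': array([-0.38968191, -0.84874946,  0.29752474]), 'ft_torque': array([-0.02420295,  0.00934076,  0.01124885]), 'grasp_force': 0.0, 'width': 0.08520315592283273}
```

View pics/scene0.png

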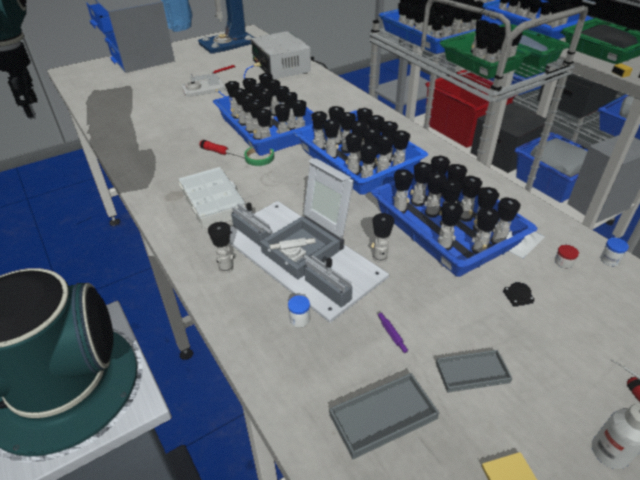

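View pics/top0.png

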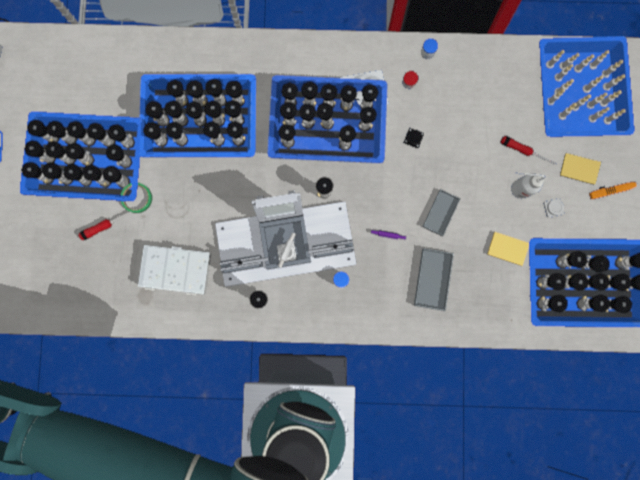

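The scene shows the fixture at about (300,250) with its cover upright and the large tray at (385,412). In the top view the gauge is at (287,248), the fixture around (285,243), the large tray at (432,278), the case at (173,268), valves at (258,299) and (324,186), and the pot at (341,280).

```bash
cat > h.py <<'E'
from bench import ctrl
import numpy as np, cv2
def ray(n,u,v):
    c=ctrl.calibration(n);T=np.array(c["cam_to_world"]);d=T[:3,:3]@np.linalg.inv(c["K"])@[u,v,1];return T[:3,3],d
def onz(n,u,v,z):
    o,d=ray(n,u,v);return o+d*(z-o[2])/d[2]
def proj(n,p):
    c=ctrl.calibration(n);T=np.linalg.inv(c["cam_to_world"]);q=np.array(c["K"])@(T[:3,:3]@np.array(p)+T[:3,3]);return q[:2]/q[2]
def snap(n,name,box=None,s=1):
    im=ctrl.snapshot(n)[:,:,::-1].copy()
    if box: im=im[box[1]:box[3],box[0]:box[2]]
    cv2.imwrite("pics/"+name,cv2.resize(im,None,fx=s,fy=s,interpolation=cv2.INTER_CUBIC));
E
python3 - <<'E'
import cv2,numpy as np
a=cv2.imread("pics/top0.png")[185:305,205:365]; b=cv2.imread("pics/scene0.png")[150:320,220:400]
cv2.imwrite("pics/c_top.png",cv2.resize(a,None,fx=5,fy=5,interpolation=cv2.INTER_CUBIC))
cv2.imwrite("pics/c_sc.png",cv2.resize(b,None,fx=3.5,fy=3.5,interpolation=cv2.INTER_CUBIC)[:595])
from h import onz
im=cv2.imread("pics/top0.png").astype(int)
# plate: white mask ; trays: grey
hsv=cv2.cvtColor(im.astype(np.uint8),cv2.COLOR_BGR2HSV)
for p in[(432,278),(439,212),(235,230),(330,218),(400,300),(284,235)]: print(p,hsv[p[1],p[0]])
tm=((abs(hsv[...,2].astype(int)-hsv[278,432,2])<22)).astype(np.uint8); tm[:,:395]=0;tm[:,470:]=0;tm[:180]=0;tm[320:]=0
tm=cv2.morphologyEx(tm,cv2.MORPH_OPEN,np.ones((3,3)))
for c in cv2.findContours(tm,0,2)[0]:
    if cv2.contourArea(c)>300:
        r=cv2.minAreaRect(c);B=cv2.boxPoints(r);W=[onz("top",*q,.01) for q in B];print(r,np.round(W,3).tolist(),onz("top",*r[0],.004),[np.linalg.norm(W[i]-W[i+1]) for i in(0,1)])
E
```

```text
(432, 278) [103  17 133]
(439, 212) [ 99  20 130]
(235, 230) [103  10 223]
(330, 218) [105  12 220]
(400, 300) [ 20   8 183]
(284, 235) [102  31 138]
((430.3299865722656, 276.1899719238281), (22.203153610229492, 57.982757568359375), 8.13010311126709) [[0.392, -0.331, 0.01], [0.56, -0.354, 0.01], [0.553, -0.418, 0.01], [0.385, -0.395, 0.01]] [ 0.47247062 -0.37547974  0.004     ] [np.float64(0.16930178503418888), np.float64(0.06471003665594526)]
((413.4203796386719, 273.84124755859375), (7.827576637268066, 58.69227981567383), 8.365885734558105) [[0.394, -0.302, 0.01], [0.564, -0.325, 0.01], [0.562, -0.348, 0.01], [0.392, -0.325, 0.01]] [ 0.47792697 -0.32606769  0.004     ] [np.float64(0.17143817077502976), np.float64(0.022840601491754868)]
((434.7472229003906, 210.5634765625), (22.925485610961914, 40.8787727355957), 25.70995330810547) [[0.624, -0.33, 0.01], [0.736, -0.381, 0.01], [0.707, -0.442, 0.01], [0.597, -0.391, 0.01]] [ 0.66674871 -0.38721491  0.004     ] [np.float64(0.12266176257012812), np.float64(0.06725633795443381)]
```

View pics/c_top.png

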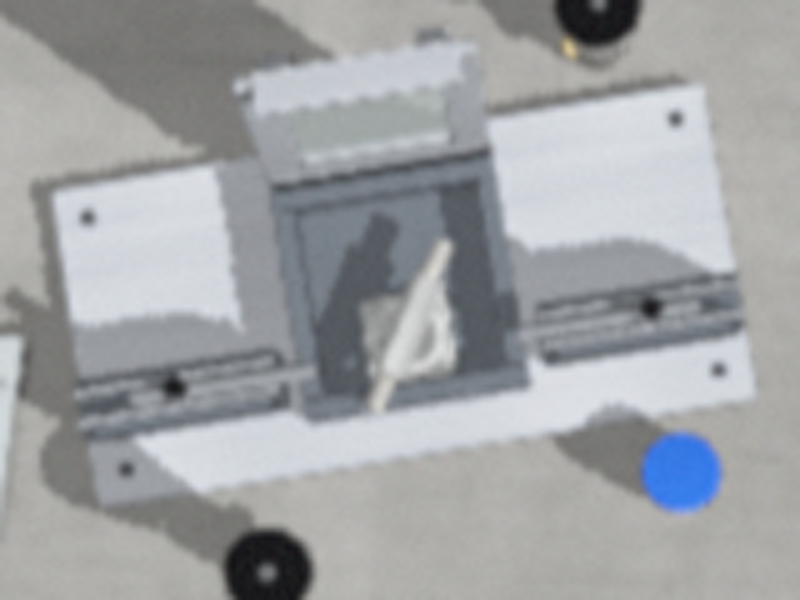

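View pics/c_sc.png

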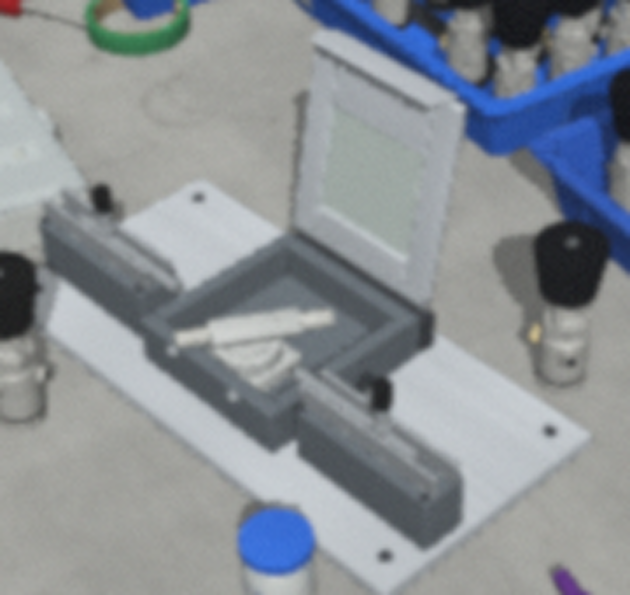

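The crop shows plate corners at crop pixels (53,190), (703,85), (755,398), (100,507), knobs at (174,387) and (650,306), and gauge ends at (443,245) and (378,405). The cover stands near upright.

```bash
cat >> h.py <<'E'
cr=lambda x,y:(x/5+205,y/5+185)
W=np.array([onz("top",*cr(*p),.016)[:2] for p in[(53,190),(703,85),(755,398),(100,507)]])
FC=W.mean(0)
_e=(W[0]+W[3]-W[1]-W[2]); _f=(W[0]+W[1]-W[2]-W[3])
FYAW=np.mean([np.arctan2(_e[1],_e[0])-np.pi/2,np.arctan2(_f[1],_f[0])])
R=lambda a:np.array([[np.cos(a),-np.sin(a)],[np.sin(a),np.cos(a)]])
tow=lambda x,y:FC+R(FYAW)@[x,y]
tof=lambda p:R(FYAW).T@(np.array(p)[:2]-FC)
def totool(p):
    "tool-axes shift from commanded/measured TCP to world p"
    from scipy.spatial.transform import Rotation as Ro
    s=ctrl.state();q=s["tcp_rot"];return Ro.from_quat([q[1],q[2],q[3],q[0]]).inv().apply(np.array(p)-s["ee_pos"])
E
python3 - <<'E'
from h import *
print(np.linalg.norm(np.roll(W,1,0)-W,axis=1),FC,FYAW,np.degrees([np.arctan2(_e[1],_e[0])-np.pi/2,np.arctan2(_f[1],_f[0])]))
for p in[(174,386),(650,306)]:
    print("knob",tof(onz("top",*cr(*p),.108)), onz("top",*cr(*p),.108))
e=[onz("top",*cr(*p),.059) for p in[(443,245),(378,405)]]
d=e[0]-e[1];print("gauge",e,np.linalg.norm(d),(e[0]+e[1])/2,tof((e[0]+e[1])/2),np.degrees(np.arctan2(d[1],d[0])))
# scene check: gauge ends
print([ (proj("scene",q)-[220,150])*3.5 for q in e])
for z,x in((.016,-95),(.016,95)):
    for y in(-195,195): print((proj("scene",[*tow(x/1e3,y/1e3),z])-[220,150])*3.5)
for n,p,z in(("v3",(268,571),.124),("v8",(597,3),.12),("pot",(682,470),.052)): print(n,onz("top",*cr(*p),z),tof(onz("top",*cr(*p),z)))
im=cv2.imread("pics/top0.png");hsv=cv2.cvtColor(im,40)
m=((hsv[...,2]<165)).astype(np.uint8);m[:,:405]=0;m[:,462:]=0;m[:240]=0;m[318:]=0
c=max(cv2.findContours(m,0,2)[0],key=cv2.contourArea);r=cv2.minAreaRect(c);B=cv2.boxPoints(r);Wt=np.array([onz("top",*q,.018) for q in B]);print("tray",r,Wt,Wt.mean(0),np.linalg.norm(np.roll(Wt,1,0)-Wt,axis=1))
s=ctrl.state()["tcp_rot"];from scipy.spatial.transform import Rotation as Ro;print(Ro.from_quat([*s[1:],s[0]]).as_matrix())
E
```

```text
Traceback (most recent call last):
NameError: name '_e' is not defined
```

```bash
cat > m.py <<'E'
from h import *
print(np.linalg.norm(np.roll(W,1,0)-W,axis=1),FC,FYAW)
for p in[(174,386),(650,306)]:
    print("knob",tof(onz("top",*cr(*p),.108)), onz("top",*cr(*p),.108))
e=[onz("top",*cr(*p),.059) for p in[(443,245),(378,405)]]
d=e[0]-e[1];print("gauge",e,np.linalg.norm(d),(e[0]+e[1])/2,tof((e[0]+e[1])/2),np.degrees(np.arctan2(d[1],d[0])))
print("scene gauge",[ (proj("scene",q)-[220,150])*3.5 for q in e])
for z,x in((.016,-95),(.016,95)):
    for y in(-195,195): print((proj("scene",[*tow(x/1e3,y/1e3),z])-[220,150])*3.5)
for n,p,z in(("v3",(268,571),.124),("v8",(597,3),.12),("pot",(682,470),.052)): print(n,onz("top",*cr(*p),z),tof(onz("top",*cr(*p),z)))
im=cv2.imread("pics/top0.png");hsv=cv2.cvtColor(im,40)
m=((hsv[...,2]<165)).astype(np.uint8);m[:,:405]=0;m[:,462:]=0;m[:240]=0;m[318:]=0
c=max(cv2.findContours(m,0,2)[0],key=cv2.contourArea);r=cv2.minAreaRect(c);B=cv2.boxPoints(r);Wt=np.array([onz("top",*q,.018) for q in B]);print("tray",r,Wt,Wt.mean(0),np.linalg.norm(np.roll(Wt,1,0)-Wt,axis=1))
s=ctrl.state()["tcp_rot"];from scipy.spatial.transform import Rotation as Ro;print(Ro.from_quat([*s[1:],s[0]]).as_matrix())
E
python3 m.py
```

```text
[0.18812573 0.38705563 0.18674284 0.38588179] [0.55445611 0.04999364] 0.18963383564287223
knob [-0.03955852  0.13005744] [0.49109101 0.17026284 0.108     ]
knob [-0.03804951 -0.13618923] [ 0.54276028 -0.09092647  0.108     ]
gauge [array([0.57904564, 0.02607662, 0.059     ]), array([0.48664893, 0.06010801, 0.059     ])] 0.09846464684052575 [0.53284728 0.04309231 0.059     ] [-0.02252235 -0.00270437] -20.21967360892378
scene gauge [array([328.94269185, 316.49175888]), array([180.55622517, 340.12609676])]
[383.09304492 595.3509701 ]
[ -3.07729852 289.1895798 ]
[593.29664775 434.03423745]
[201.88412593 175.51372755]
v3 [0.39118261 0.11319088 0.124     ] [-0.14843392  0.09284126]
v8 [ 0.70942379 -0.05709078  0.12      ] [ 0.13200429 -0.13437606]
pot [ 0.45501065 -0.11349793  0.052     ] [-0.12848078 -0.14181531]
tray ((429.46002197265625, 277.780029296875), (42.42640686035156, 62.508235931396484), 8.130101203918457) [[ 0.38454742 -0.29750619  0.018     ]
 [ 0.56460646 -0.32119678  0.018     ]
 [ 0.55048776 -0.44346863  0.018     ]
 [ 0.37085556 -0.41848079  0.018     ]] [ 0.4676243 -0.3701631  0.018    ] [0.12174695 0.18161086 0.12308429 0.18136185]
[[-9.75503548e-01  2.19983499e-01 -2.96107723e-04]
 [ 2.19983692e-01  9.75502964e-01 -1.06878847e-03]
 [ 5.37381348e-05 -1.10774581e-03 -9.99999385e-01]]
```

Fixture: centre (0.554, 0.050), yaw 10.9°, with sides of 187 x 386 mm against the given 190 x 390. Both bolts stand out, at about 26 and 20 mm of travel. The gauge middle is at (0.532, 0.043), axis -20°, and its scene reprojection agrees to within 1.5 px. The large tray is centred at about (0.474, -0.360), yaw -7.8°.

```bash
python3 -m creep '[{"slide":[-0.255,-0.258,-0.02],"roll":7.5,"gripper":0.05},{"slide":[-0.255,-0.258,-0.02],"roll":7.5,"gripper":0.05},{"slide":[-0.255,-0.258,-0.02],"roll":7.5,"gripper":0.05},{"slide":[-0.255,-0.258,-0.02],"roll":7.5,"gripper":0.05},{"slide":[-0.255,-0.258,-0.02],"roll":7.5,"gripper":0.05},{"slide":[-0.255,-0.258,-0.02],"roll":7.5,"gripper":0.05},{"slide":[-0.255,-0.258,-0.02],"roll":7.5,"gripper":0.05},{"slide":[-0.255,-0.258,-0.02],"roll":7.5,"gripper":0.05},{"slide":[-0.255,-0.258,-0.02],"roll":7.5,"gripper":0.05},{"slide":[-0.255,-0.258,-0.02],"roll":7.5,"gripper":0.05}]' 40
python3 -c "
from h import *
print(totool([.532,.043,.25]))"
```

```text
time_s: 0.93
ee_pos: [0.3426, 0.3471, 0.2518]
tcp_rot: [0.001, 0.177, 0.984, -0.0]
ft_force: [0.2, 0.1, 0.8]
width: 0.0501
grasp_force: 0.0
[-0.28360771 -0.21891231  0.00215232]
```

```bash
python3 -m creep '[{"slide":[-0.284,-0.219,0.002]},{"slide":[-0.284,-0.219,0.002]},{"slide":[-0.284,-0.219,0.002]},{"slide":[-0.284,-0.219,0.002]},{"slide":[-0.284,-0.219,0.002]},{"slide":[-0.284,-0.219,0.002]},{"slide":[-0.284,-0.219,0.002]},{"slide":[-0.284,-0.219,0.002]},{"slide":[-0.284,-0.219,0.002]},{"slide":[-0.284,-0.219,0.002]}]'
python3 -m creep '[{"slide":[0,0,0]},{"slide":[0,0,0]}]'
python3 -c "
from h import *
print(totool([.532,.043,.053]))
snap('top','t1.png',(205,165,365,285),5)"
```

```text
[-0.28333865 -0.21894568  0.19915213]schema error: expected keys slide, roll, gripper
schema error: expected keys slide, roll, gripper
```

View pics/t1.png

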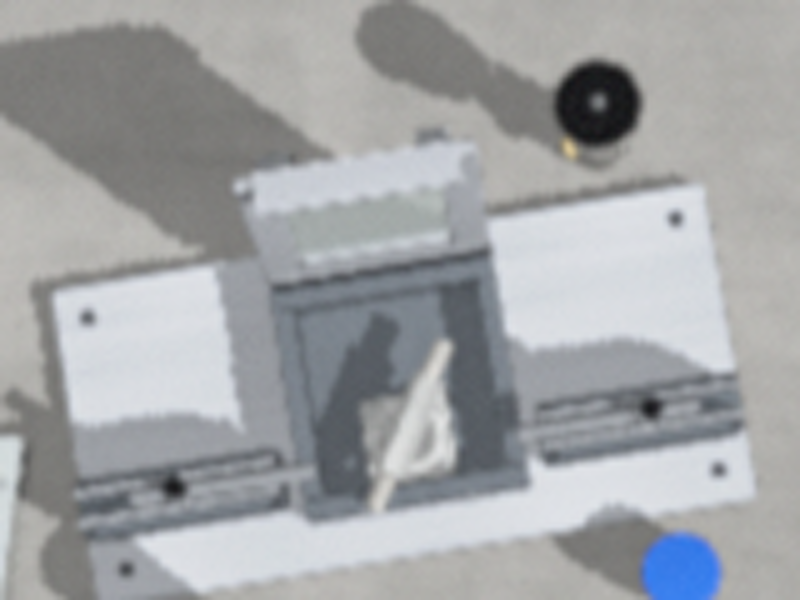

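The calls were refused because all three keys are needed, so the picture shows the unchanged fixture, with the gauge from (443,345) to (378,505). I'll retry with full rows.

```bash
python3 -m creep '[{"slide":[-0.284,-0.219,0.002],"roll":0,"gripper":0.05},{"slide":[-0.284,-0.219,0.002],"roll":0,"gripper":0.05},{"slide":[-0.284,-0.219,0.002],"roll":0,"gripper":0.05},{"slide":[-0.284,-0.219,0.002],"roll":0,"gripper":0.05},{"slide":[-0.284,-0.219,0.002],"roll":0,"gripper":0.05},{"slide":[-0.284,-0.219,0.002],"roll":0,"gripper":0.05},{"slide":[-0.284,-0.219,0.002],"roll":0,"gripper":0.05},{"slide":[-0.284,-0.219,0.002],"roll":0,"gripper":0.05},{"slide":[-0.284,-0.219,0.002],"roll":0,"gripper":0.05},{"slide":[-0.284,-0.219,0.002],"roll":0,"gripper":0.05}]'
python3 -c "
from h import *
print(totool([.532,.043,.053]))"
```

```text
time_s: 1.82
ee_pos: [0.5331, 0.0444, 0.2482]
tcp_rot: [-0.001, 0.177, 0.984, -0.0]
ft_force: [1.1, 0.5, -0.9]
width: 0.0501
grasp_force: 0.0
[ 0.00029253 -0.0014725   0.19521118]
```

```bash
python3 -m creep '[{"slide":[0,-0.001,0.15],"roll":0,"gripper":0.05},{"slide":[0,-0.001,0.15],"roll":0,"gripper":0.05},{"slide":[0,-0.001,0.15],"roll":0,"gripper":0.05},{"slide":[0,-0.001,0.15],"roll":0,"gripper":0.05},{"slide":[0,-0.001,0.17],"roll":0,"gripper":0.05},{"slide":[0,-0.001,0.185],"roll":0,"gripper":0.05},{"slide":[0,-0.001,0.194],"roll":0,"gripper":0.05},{"slide":[0,-0.001,0.194],"roll":0,"gripper":0.05},{"slide":[0,-0.001,0.194],"roll":0,"gripper":0.05}]'
python3 -c "
from h import *
print(totool([.532,.043,.053]))
snap('scene','s1.png',(220,130,400,300),3.5)"
```

```text
time_s: 2.57
ee_pos: [0.5311, 0.0468, 0.0556]
tcp_rot: [-0.0, 0.175, 0.985, 0.0]
ft_force: [0.5, -0.4, 0.6]
width: 0.0501
grasp_force: 0.0
[-0.00217466 -0.00325657  0.00255492]
```

View pics/s1.png

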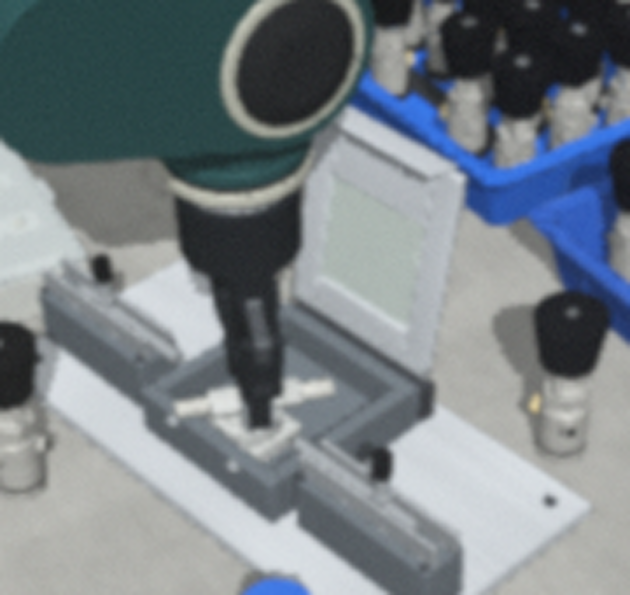

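The fingers straddle the gauge at picture pixel (258,405), clear of the cover. I'll go a little lower and grip.

```bash
python3 -m creep '[{"slide":[-0.002,-0.003,0.004],"roll":0,"gripper":0.05},{"slide":[-0.002,-0.003,0.004],"roll":0,"gripper":0.01},{"slide":[-0.002,-0.003,0.004],"roll":0,"gripper":0.01},{"slide":[-0.002,-0.003,0.004],"roll":0,"gripper":0.01},{"slide":[-0.002,-0.003,0.004],"roll":0,"gripper":0.01},{"slide":[-0.002,-0.003,0.004],"roll":0,"gripper":0.01},{"slide":[-0.002,-0.003,0.004],"roll":0,"gripper":0.01}]' 40
python3 -m creep '[{"slide":[0,0,-0.01],"roll":0,"gripper":0.01},{"slide":[0,0,-0.04],"roll":0,"gripper":0.01},{"slide":[0,0,-0.08],"roll":0,"gripper":0.01},{"slide":[0,0,-0.12],"roll":0,"gripper":0.01},{"slide":[0,0,-0.12],"roll":0,"gripper":0.01}]'
python3 -c "
from h import *
print(totool([.474,-.36,.17]))"
```

```text
time_s: 3.2
ee_pos: [0.5321, 0.0426, 0.0519]
tcp_rot: [0.0, 0.175, 0.984, -0.0]
ft_force: [-1.8, -0.3, 6.4]
width: 0.0164
grasp_force: 39.1
time_s: 3.62
ee_pos: [0.5341, 0.0427, 0.1802]
tcp_rot: [0.005, 0.175, 0.984, 0.001]
ft_force: [0.9, -0.4, 1.2]
width: 0.0161
grasp_force: 39.4
[-0.0825925  -0.39874331  0.00947827]
```

```bash
python3 -m creep '[{"slide":[-0.083,-0.399,0],"roll":-12,"gripper":0.01},{"slide":[-0.083,-0.399,0],"roll":-12,"gripper":0.01},{"slide":[-0.083,-0.399,0],"roll":-12,"gripper":0.01},{"slide":[-0.083,-0.399,0],"roll":-12,"gripper":0.01},{"slide":[-0.083,-0.399,0],"roll":-12,"gripper":0.01},{"slide":[-0.083,-0.399,0],"roll":-12,"gripper":0.01},{"slide":[-0.083,-0.399,0],"roll":-12,"gripper":0.01},{"slide":[-0.083,-0.399,0],"roll":-12,"gripper":0.01},{"slide":[-0.083,-0.399,0],"roll":-12,"gripper":0.01},{"slide":[-0.083,-0.399,0],"roll":-12,"gripper":0.01}]'
python3 -m creep '[{"slide":[0,0,0.03],"roll":0,"gripper":0.01},{"slide":[0,0,0.03],"roll":0,"gripper":0.01},{"slide":[0,0,0.03],"roll":0,"gripper":0.01}]'
python3 -c "
from h import *
print(totool([.474,-.36,.009]))
snap('top','t2.png',(360,200,480,290),5)"
```

```text
time_s: 4.45
ee_pos: [0.4709, -0.363, 0.1717]
tcp_rot: [0.0, 0.072, 0.997, -0.0]
ft_force: [0.5, 0.6, -0.6]
width: 0.0167
grasp_force: 39.4
time_s: 4.7
ee_pos: [0.4712, -0.3599, 0.1403]
tcp_rot: [-0.001, 0.072, 0.997, 0.001]
ft_force: [0.6, 0.6, 0.1]
width: 0.0166
grasp_force: 39.5
[-3.13425858e-03  2.92321057e-06  1.31245674e-01]
```

View pics/t2.png

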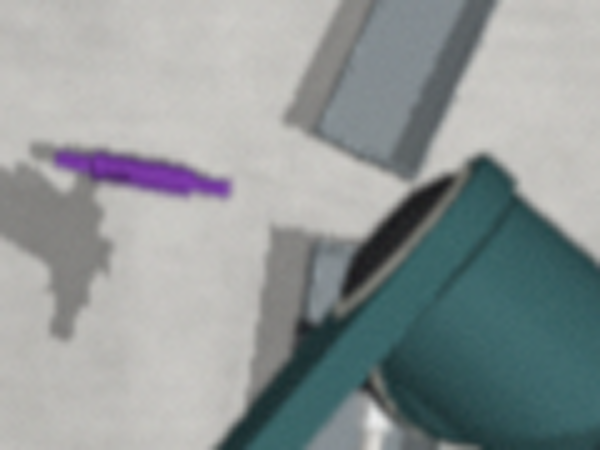

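The brownish strip left of the tray (crop columns 275-310) is its shadow, and the tray itself begins at column 310. So the tray centre is about (0.469, -0.387), which the right edge confirms. I'll correct by -27 mm in tool y and set the gauge down.

```bash
python3 -m creep '[{"slide":[-0.002,-0.027,0],"roll":0,"gripper":0.01},{"slide":[-0.002,-0.027,0.04],"roll":0,"gripper":0.01},{"slide":[-0.002,-0.027,0.08],"roll":0,"gripper":0.01},{"slide":[-0.002,-0.027,0.11],"roll":0,"gripper":0.01},{"slide":[-0.002,-0.027,0.12],"roll":0,"gripper":0.01},{"slide":[-0.002,-0.027,0.128],"roll":0,"gripper":0.01},{"slide":[-0.002,-0.027,0.131],"roll":0,"gripper":0.01},{"slide":[-0.002,-0.027,0.131],"roll":0,"gripper":0.01}]'
python3 -c "
from h import *
print(totool([.469,-.387,.0065]))"
```

```text
time_s: 5.42
ee_pos: [0.4709, -0.3877, 0.012]
tcp_rot: [0.001, 0.071, 0.997, -0.001]
ft_force: [0.3, -0.0, -1.9]
width: 0.0162
grasp_force: 39.5
[0.00203426 0.00041496 0.00550687]
```

```bash
python3 -m creep '[{"slide":[0.001,0,0.002],"roll":0,"gripper":0.01},{"slide":[0.001,0,0.004],"roll":0,"gripper":0.01},{"slide":[0.001,0,0.004],"roll":0,"gripper":0.01}]'
python3 -c "
from h import *
print(totool([.469,-.387,.0065]), ctrl.state()['ft_force'])"
```

```text
time_s: 5.67
ee_pos: [0.4693, -0.3876, 0.0071]
tcp_rot: [0.0, 0.072, 0.997, -0.0]
ft_force: [-0.4, -0.8, -0.9]
width: 0.0167
grasp_force: 39.5
[0.00037785 0.00052187 0.00057203] [-0.40710181 -0.79015019 -0.8564308 ]
```

```bash
python3 -m creep '[{"slide":[0,0,0],"roll":0,"gripper":0.04},{"slide":[0,0,0],"roll":0,"gripper":0.04},{"slide":[0,0,0],"roll":0,"gripper":0.04},{"slide":[0,0,-0.04],"roll":0,"gripper":0.04},{"slide":[0,0,-0.08],"roll":0,"gripper":0.04},{"slide":[0,0,-0.12],"roll":0,"gripper":0.04},{"slide":[0,0.04,-0.16],"roll":0,"gripper":0.04},{"slide":[0,0.08,-0.16],"roll":0,"gripper":0.04}]'
python3 -m creep '[{"slide":[0,0.06,0],"roll":-5,"gripper":0.04},{"slide":[0,0.06,0],"roll":-10,"gripper":0.04},{"slide":[0,0.06,0],"roll":-15,"gripper":0.04},{"slide":[0,0.06,0],"roll":-19.1,"gripper":0.04},{"slide":[0,0.06,0],"roll":-19.1,"gripper":0.04}]'
cat > g.py <<'E'
from h import *
print("knobs",tow(-.04,.13),tow(-.04,-.136),"TCP in fixture",tof(ctrl.state()["ee_pos"]),ctrl.state()["ee_pos"][2])
print("to right knob",totool([*tow(-.039,-.136),.16]))
q=ctrl.state()["tcp_rot"];print("ydeg off",np.degrees(np.arctan2(q[2]**2-q[1]**2,2*q[1]*q[2])-np.pi/2-FYAW))
E
python3 g.py; python3 -c "
from h import *
snap('scene','s2.png',(300,340,480,475),4)"
```

```text
time_s: 6.33
ee_pos: [0.4799, -0.3197, 0.17]
tcp_rot: [0.003, 0.073, 0.997, -0.002]
ft_force: [1.4, 0.3, 0.4]
width: 0.0399
grasp_force: 0.0
time_s: 6.75
ee_pos: [0.4878, -0.258, 0.1646]
tcp_rot: [0.0, -0.097, 0.995, -0.0]
ft_force: [0.6, -0.0, 0.5]
width: 0.04
grasp_force: 0.0
knobs [0.49066827 0.1701232 ] [ 0.54080909 -0.0911083 ] TCP in fixture [-0.12352441 -0.28992159] 0.16461772433676894
to right knob [-0.08527245  0.15350929  0.00458934]
ydeg off 0.27953659568881106
```

View pics/s2.png

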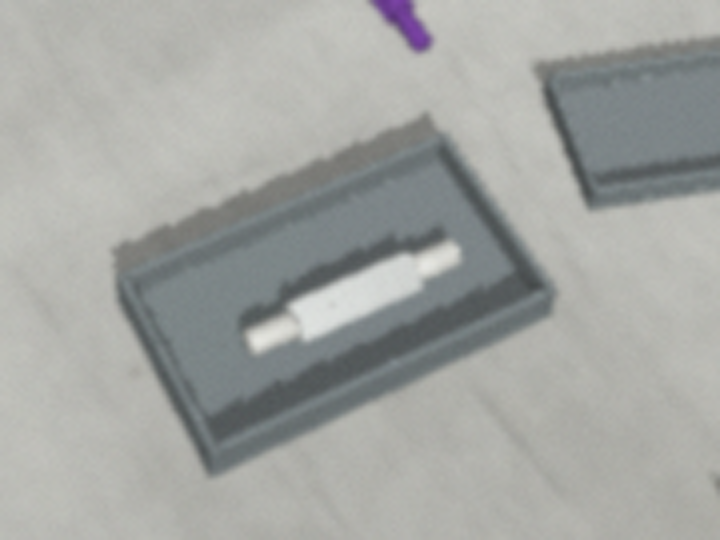

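The gauge lies flat in the middle of the large tray, around (350,295) in the crop. Next is the right bolt.

```bash
python3 -m creep '[{"slide":[-0.085,0.153,0],"roll":0,"gripper":0.04},{"slide":[-0.085,0.153,0],"roll":0,"gripper":0.04},{"slide":[-0.085,0.153,0],"roll":0,"gripper":0.04},{"slide":[-0.085,0.153,0],"roll":0,"gripper":0.04},{"slide":[-0.085,0.153,0],"roll":0,"gripper":0.04},{"slide":[-0.085,0.153,0],"roll":0,"gripper":0.04},{"slide":[-0.085,0.153,0],"roll":0,"gripper":0.04}]'; python3 g.py
```

```text
time_s: 7.38
ee_pos: [0.5422, -0.0923, 0.1642]
tcp_rot: [-0.0, -0.094, 0.996, -0.0]
ft_force: [-0.3, -1.0, 0.2]
width: 0.0399
grasp_force: 0.0
knobs [0.49066827 0.1701232 ] [ 0.54080909 -0.0911083 ] TCP in fixture [-0.03884008 -0.13742161] 0.1641694792987312
to right knob [0.00015922 0.0014223  0.00416927]
ydeg off -0.028468921477019203
```

```bash
python3 -m creep '[{"slide":[0,0.001,0.03],"roll":0,"gripper":0.04},{"slide":[0,0.001,0.055],"roll":0,"gripper":0.04},{"slide":[0,0.001,0.074],"roll":0,"gripper":0.04},{"slide":[0,0.001,0.074],"roll":0,"gripper":0.005},{"slide":[0,0.001,0.074],"roll":0,"gripper":0.005},{"slide":[0,0.001,0.074],"roll":0,"gripper":0.005},{"slide":[0,0.001,0.074],"roll":0,"gripper":0.005},{"slide":[0,0.001,0.074],"roll":0,"gripper":0.005},{"slide":[0,0.001,0.074],"roll":0,"gripper":0.005}]' 30; python3 g.py
```

```text
time_s: 8.13
ee_pos: [0.5418, -0.0916, 0.0909]
tcp_rot: [-0.0, -0.095, 0.996, -0.0]
ft_force: [-4.6, -4.1, -5.7]
width: 0.0116
grasp_force: 30.1
knobs [0.49066827 0.1701232 ] [ 0.54080909 -0.0911083 ] TCP in fixture [-0.03913902 -0.13668293] 0.09087926174884012
to right knob [-0.00010658  0.00064522 -0.06912116]
ydeg off -0.0014734014844459806
```

```bash
python3 -m creep '[{"slide":[0,-0.005,0],"roll":0,"gripper":0.005},{"slide":[0,-0.01,0],"roll":0,"gripper":0.005},{"slide":[0,-0.014,0],"roll":0,"gripper":0.005},{"slide":[0,-0.017,0],"roll":0,"gripper":0.005},{"slide":[0,-0.019,0],"roll":0,"gripper":0.005},{"slide":[0,-0.019,0],"roll":0,"gripper":0.005}]'; python3 g.py
```

```text
time_s: 8.63
ee_pos: [0.5451, -0.1083, 0.0908]
tcp_rot: [-0.001, -0.095, 0.995, 0.002]
ft_force: [-9.5, 14.2, -1.9]
width: 0.0116
grasp_force: 30.9
knobs [0.49066827 0.1701232 ] [ 0.54080909 -0.0911083 ] TCP in fixture [-0.03905011 -0.1537069 ] 0.09082347855474537
to right knob [-5.80332859e-06  1.79868089e-02 -6.91042890e-02]
ydeg off 0.03221563572720892
```

```bash
python3 -m creep '[{"slide":[0,0.002,0],"roll":0,"gripper":0.04},{"slide":[0,0.002,0],"roll":0,"gripper":0.04},{"slide":[0,0.002,0],"roll":0,"gripper":0.04},{"slide":[0,0.002,-0.03],"roll":0,"gripper":0.04},{"slide":[0,0.002,-0.07],"roll":0,"gripper":0.04},{"slide":[0,0.002,-0.07],"roll":0,"gripper":0.04}]'
python3 -m creep '[{"slide":[0,0.283,0],"roll":0,"gripper":0.04},{"slide":[0,0.283,0],"roll":0,"gripper":0.04},{"slide":[0,0.283,0],"roll":0,"gripper":0.04},{"slide":[0,0.283,0],"roll":0,"gripper":0.04},{"slide":[0,0.283,0],"roll":0,"gripper":0.04},{"slide":[0,0.283,0],"roll":0,"gripper":0.04},{"slide":[0,0.283,0],"roll":0,"gripper":0.04},{"slide":[0,0.283,0],"roll":0,"gripper":0.04},{"slide":[0,0.283,0],"roll":0,"gripper":0.04}]'; python3 g.py
```

```text
time_s: 9.13
ee_pos: [0.5477, -0.1086, 0.1685]
tcp_rot: [0.005, -0.095, 0.995, -0.002]
ft_force: [1.1, -0.7, 1.0]
width: 0.0398
grasp_force: 0.0
time_s: 9.88
ee_pos: [0.4918, 0.1715, 0.161]
tcp_rot: [0.001, -0.096, 0.995, 0.0]
ft_force: [-0.1, 0.3, -0.4]
width: 0.0399
grasp_force: 0.0
knobs [0.49066827 0.1701232 ] [ 0.54080909 -0.0911083 ] TCP in fixture [-0.03867801  0.13112244] 0.16097734358263302
to right knob [ 0.00122003 -0.26711985  0.00097596]
ydeg off 0.19230893019016365
```

```bash
python3 -m creep '[{"slide":[0,0,0.03],"roll":0,"gripper":0.04},{"slide":[0,0,0.055],"roll":0,"gripper":0.04},{"slide":[0,0,0.071],"roll":0,"gripper":0.04},{"slide":[0,0,0.071],"roll":0,"gripper":0.005},{"slide":[0,0,0.071],"roll":0,"gripper":0.005},{"slide":[0,0,0.071],"roll":0,"gripper":0.005},{"slide":[0,0,0.071],"roll":0,"gripper":0.005},{"slide":[0,0,0.071],"roll":0,"gripper":0.005},{"slide":[0,0,0.071],"roll":0,"gripper":0.005}]' 30
python3 -m creep '[{"slide":[0,0.005,0],"roll":0,"gripper":0.005},{"slide":[0,0.01,0],"roll":0,"gripper":0.005},{"slide":[0,0.015,0],"roll":0,"gripper":0.005},{"slide":[0,0.02,0],"roll":0,"gripper":0.005},{"slide":[0,0.023,0],"roll":0,"gripper":0.005},{"slide":[0,0.025,0],"roll":0,"gripper":0.005},{"slide":[0,0.025,0],"roll":0,"gripper":0.005}]'; python3 g.py
```

```text
time_s: 10.63
ee_pos: [0.4921, 0.1699, 0.0901]
tcp_rot: [0.001, -0.095, 0.995, -0.0]
ft_force: [-0.4, -2.4, -1.3]
width: 0.0116
grasp_force: 30.0
time_s: 11.22
ee_pos: [0.4871, 0.1957, 0.09]
tcp_rot: [0.0, -0.095, 0.995, 0.0]
ft_force: [-4.0, 2.0, 4.7]
width: 0.012
grasp_force: 30.8
knobs [0.49066827 0.1701232 ] [ 0.54080909 -0.0911083 ] TCP in fixture [-0.03869206  0.15583817] 0.09001153717410225
to right knob [ 0.00060276 -0.29179066 -0.07018436]
ydeg off 0.07022764309722768
```

```bash
python3 -m creep '[{"slide":[0,0,0],"roll":0,"gripper":0.04},{"slide":[0,0,0],"roll":0,"gripper":0.04},{"slide":[0,0,0],"roll":0,"gripper":0.04},{"slide":[0,0,-0.04],"roll":0,"gripper":0.04},{"slide":[0,0,-0.08],"roll":0,"gripper":0.0},{"slide":[0,0,-0.12],"roll":0,"gripper":0.0},{"slide":[0,0,-0.16],"roll":0,"gripper":0.0},{"slide":[0,0,-0.19],"roll":0,"gripper":0.0},{"slide":[0,0,-0.19],"roll":0,"gripper":0.0}]'
python3 - <<'E'
from h import *
for p in[(235,90),(470,42),(355,66),(245,98),(490,62)]: print(tof(onz("top",*cr(*p),.205)))
for th in(90,95,100,105):
  t=np.radians(th)
  for s,off in((-.065,.004),(.065,.004),(-.065,-.02),(.065,-.02)):
    r=.15;x=.075-r*np.cos(t)+off*np.sin(t);z=.057+r*np.sin(t)+off*np.cos(t)
    a=proj("top",[*tow(x,s),z]);b=proj("scene",[*tow(x,s),z]);print(th,s,off,(a-[205,185])*5,(b-[220,150])*3.5)
s=ctrl.state()
for y in(0,.0): print("to behind",totool([*tow(.14,0),.28]), tof(onz("top",327,160,.1)))
E
```

```text
time_s: 11.97
ee_pos: [0.4882, 0.1951, 0.2864]
tcp_rot: [0.004, -0.095, 0.995, 0.001]
ft_force: [-0.2, -0.2, 0.5]
width: 0.0
grasp_force: 0.0
[0.10049296 0.06479208]
[ 0.10579571 -0.06063304]
[0.10293148 0.00082567]
[0.09546045 0.06026283]
[ 0.093623  -0.0692831]
90 -0.065 0.004 [486.31552101  89.89545475] [436.32136837 116.98761905]
90 0.065 0.004 [240.40865625 129.577623  ] [292.14682214  35.01474788]
90 -0.065 -0.02 [493.6459194  134.76812393] [408.48903323 133.25597503]
90 0.065 -0.02 [247.34079838 174.55622974] [264.48960482  49.36773049]
95 -0.065 0.004 [482.36605256  65.8515084 ] [451.16128943 109.53628644]
95 0.065 0.004 [236.82340402 105.45264149] [306.98798278  28.54465449]
95 -0.065 -0.02 [489.59540849 109.80363132] [423.84460001 122.70131456]
95 0.065 -0.02 [243.31898129 149.56392532] [279.64387338  39.91367112]
100 -0.065 0.004 [478.50611912  42.5182378 ] [465.60219495 103.79805347]
100 0.065 0.004 [233.50641271  82.01024625] [321.53961159  23.7174724 ]
100 -0.065 -0.02 [485.56376949  85.12115444] [439.05164369 113.79338025]
100 0.065 -0.02 [239.50299374 124.82373445] [294.76037197  32.04883219]
105 -0.065 0.004 [474.77274315  20.11831942] [479.51835617  99.78892314]
105 0.065 0.004 [230.48823275  59.47440438] [335.67367708  20.54393999]
105 -0.065 -0.02 [481.59068963  60.96322388] [453.96621141 106.58724479]
105 0.065 -0.02 [235.92990778 100.57888557] [309.69580154  25.820149  ]
to behind [-0.17755772 -0.15511843  0.00768625] [ 0.207006   -0.15467584]
to behind [-0.17755772 -0.15511843  0.00768625] [ 0.207006   -0.15467584]
```

The cover stands at about 100°, with both views agreeing. I'll go over it and down behind.

```bash
python3 -m creep '[{"slide":[-0.172,-0.155,0],"roll":0,"gripper":0.0},{"slide":[-0.172,-0.155,0],"roll":0,"gripper":0.0},{"slide":[-0.172,-0.155,0],"roll":0,"gripper":0.0},{"slide":[-0.172,-0.155,0],"roll":0,"gripper":0.0},{"slide":[-0.172,-0.155,0],"roll":0,"gripper":0.0},{"slide":[-0.172,-0.155,0],"roll":0,"gripper":0.0},{"slide":[-0.172,-0.155,0],"roll":0,"gripper":0.0},{"slide":[-0.172,-0.155,0],"roll":0,"gripper":0.0}]'
python3 -c "
from h import *
print(totool([*tow(.130,0),.175]),tof(ctrl.state()['ee_pos']))"
```

```text
time_s: 12.63
ee_pos: [0.6859, 0.0742, 0.2779]
tcp_rot: [-0.001, -0.094, 0.996, 0.0]
ft_force: [-0.1, 0.2, -0.1]
width: -0.0
grasp_force: 0.0
[0.00347648 0.00096796 0.10293567] [ 0.13365366 -0.0010078 ]
```

```bash
python3 -m creep '[{"slide":[0.001,0.001,0.03],"roll":0,"gripper":0.0},{"slide":[0.001,0.001,0.06],"roll":0,"gripper":0.0},{"slide":[0.001,0.001,0.09],"roll":0,"gripper":0.0},{"slide":[0.001,0.001,0.103],"roll":0,"gripper":0.0},{"slide":[0.001,0.001,0.103],"roll":0,"gripper":0.0},{"slide":[0.001,0.001,0.103],"roll":0,"gripper":0.0}]'
python3 -c "
from h import *
snap('scene','s3.png',(220,100,420,270),3.5)
print(tof(ctrl.state()['ee_pos']),ctrl.state()['ee_pos'][2])"
```

```text
time_s: 13.13
ee_pos: [0.6839, 0.0762, 0.1773]
tcp_rot: [0.0, -0.095, 0.995, 0.0]
ft_force: [0.3, -0.7, 1.1]
width: -0.0001
grasp_force: 0.0
[0.13253023 0.00118862] 0.17848426986892427
```

View pics/s3.png

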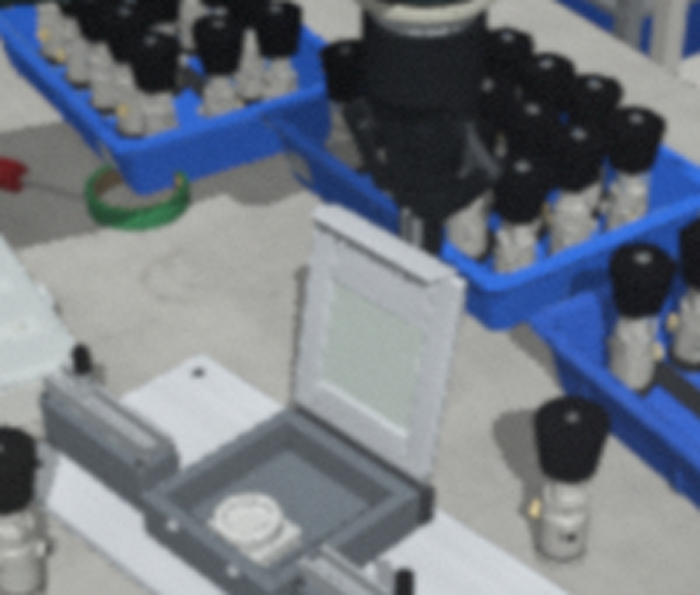

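The fingers stand behind the middle of the cover near (425,225), bolts are drawn, and the well is clear. I'll swing the cover down along its arc.

```bash
python3 -m creep '[{"slide":[0.018,-0.001,0],"roll":0,"gripper":0.0},{"slide":[0.029,-0.001,0],"roll":0,"gripper":0.0},{"slide":[0.040,-0.001,-0.002],"roll":0,"gripper":0.0},{"slide":[0.05,-0.001,-0.002],"roll":0,"gripper":0.0},{"slide":[0.0615,-0.001,-0.002],"roll":0,"gripper":0.0},{"slide":[0.0835,-0.001,0.002],"roll":0,"gripper":0.0},{"slide":[0.1045,-0.001,0.0095],"roll":0,"gripper":0.0},{"slide":[0.124,-0.001,0.0215],"roll":0,"gripper":0.0},{"slide":[0.1415,-0.001,0.036],"roll":0,"gripper":0.0},{"slide":[0.1415,-0.001,0.036],"roll":0,"gripper":0.0}]'
python3 -c "
from h import *
print(tof(ctrl.state()['ee_pos']),ctrl.state()['ee_pos'][2])"
```

```text
time_s: 14.02
ee_pos: [0.5426, 0.0476, 0.1391]
tcp_rot: [-0.001, -0.095, 0.995, 0.0]
ft_force: [-1.9, -1.1, -1.1]
width: 0.0001
grasp_force: 0.0
[-0.01208306 -0.00010354] 0.13906249217034505
```

```bash
python3 -m creep '[{"slide":[0.013,0,0.014],"roll":0,"gripper":0.0},{"slide":[0.025,0,0.034],"roll":0,"gripper":0.0},{"slide":[0.035,0,0.054],"roll":0,"gripper":0.0},{"slide":[0.037,0,0.060],"roll":0,"gripper":0.0},{"slide":[0.038,0,0.066],"roll":0,"gripper":0.0},{"slide":[0.038,0,0.066],"roll":0,"gripper":0.0}]'
python3 -c "
from h import *
print(tof(ctrl.state()['ee_pos']),ctrl.state()['ee_pos'][2])
snap('scene','s4.png',(220,130,400,300),3.5)"
```

```text
time_s: 14.52
ee_pos: [0.5084, 0.0409, 0.0746]
tcp_rot: [0.0, -0.095, 0.995, 0.0]
ft_force: [-0.6, -0.8, 0.7]
width: 0.0
grasp_force: 0.4
[-0.04690835 -0.00028747] 0.07458711260235079
```

View pics/s4.png

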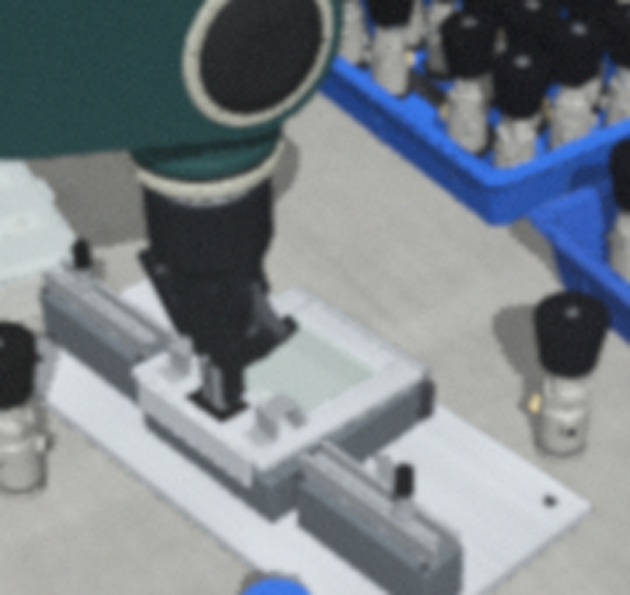

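The fingers rest on the press pad at (220,400) and the cover is almost down. Now I'll press slowly.

```bash
python3 -m creep '[{"slide":[0.002,0,0.003],"roll":0,"gripper":0.0},{"slide":[0.004,0,0.006],"roll":0,"gripper":0.0},{"slide":[0.004,0,0.009],"roll":0,"gripper":0.0},{"slide":[0.004,0,0.0105],"roll":0,"gripper":0.0},{"slide":[0.004,0,0.0105],"roll":0,"gripper":0.0}]'
python3 -m creep '[{"slide":[0,0,0.001],"roll":0,"gripper":0.0},{"slide":[0,0,0.001],"roll":0,"gripper":0.0},{"slide":[0,0,0.001],"roll":0,"gripper":0.0}]'
```

```text
time_s: 14.98
ee_pos: [0.5043, 0.0401, 0.064]
tcp_rot: [0.0, -0.095, 0.995, -0.0]
ft_force: [-0.4, -0.8, 0.1]
width: -0.0002
grasp_force: 0.0
time_s: 15.23
ee_pos: [0.5043, 0.0401, 0.0637]
tcp_rot: [0.0, -0.095, 0.995, -0.0]
ft_force: [-4.2, 0.2, 10.6]
width: 0.0003
grasp_force: 5.4
```

```bash
python3 -m creep '[{"slide":[0,0,0.0015],"roll":0,"gripper":0.0},{"slide":[0,0,0.0015],"roll":0,"gripper":0.0},{"slide":[0,0,0.0015],"roll":0,"gripper":0.0}]'
python3 -m creep '[{"slide":[0,0,-0.005],"roll":0,"gripper":0.0},{"slide":[0,0,-0.04],"roll":0,"gripper":0.0},{"slide":[0,0,-0.08],"roll":0,"gripper":0.0},{"slide":[0,0,-0.11],"roll":0,"gripper":0.0},{"slide":[0,0,-0.11],"roll":0,"gripper":0.0},{"slide":[0,0,-0.11],"roll":0,"gripper":0.0}]'
python3 -c "
from h import *
snap('scene','s5.png',(220,130,400,300),3.5)
for y in(-.153,.157): print(totool([*tow(-.039,y),.17]))"
```

```text
time_s: 15.48
ee_pos: [0.5044, 0.04, 0.0635]
tcp_rot: [0.0, -0.095, 0.995, -0.0]
ft_force: [-11.8, -0.5, 27.0]
width: -0.0002
grasp_force: 13.1
time_s: 15.98
ee_pos: [0.5047, 0.0401, 0.1731]
tcp_rot: [0.001, -0.095, 0.995, -0.0]
ft_force: [0.3, 0.0, -0.7]
width: -0.0001
grasp_force: 0.0
[-0.01231301 -0.15273942  0.00134199]
[-0.01246352  0.15726054  0.00131609]
```

View pics/s5.png

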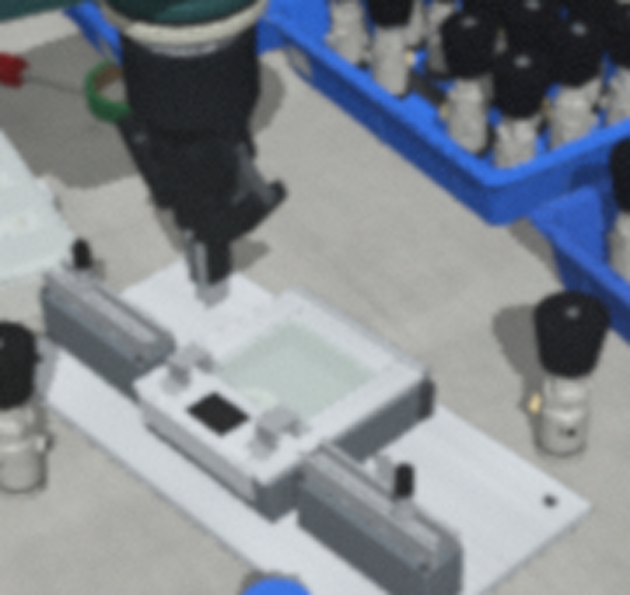

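The cover stays shut with the catch holding, and both knobs are at the outer ends of their tracks. That was the 11th picture viewed, one over the limit of ten, so from here I use numbers only. Left bolt first.

```bash
python3 -m creep '[{"slide":[-0.0125,0.157,0],"roll":0,"gripper":0.045},{"slide":[-0.0125,0.157,0],"roll":0,"gripper":0.045},{"slide":[-0.0125,0.157,0],"roll":0,"gripper":0.045},{"slide":[-0.0125,0.157,0],"roll":0,"gripper":0.045},{"slide":[-0.0125,0.157,0],"roll":0,"gripper":0.045},{"slide":[-0.0125,0.157,0],"roll":0,"gripper":0.045},{"slide":[-0.0125,0.157,0],"roll":0,"gripper":0.045}]' 30
python3 g.py
```

```text
time_s: 16.62
ee_pos: [0.4862, 0.1963, 0.17]
tcp_rot: [-0.001, -0.095, 0.995, -0.0]
ft_force: [-0.2, 0.5, -0.3]
width: 0.0451
grasp_force: 0.0
knobs [0.49066827 0.1701232 ] [ 0.54080909 -0.0911083 ] TCP in fixture [-0.03942681  0.15650314] 0.16998475176203015
to right knob [-1.49337372e-04 -2.92497816e-01  1.01473635e-02]
ydeg off 0.058463132330892974
```

```bash
python3 -m creep '[{"slide":[0,0,0.03],"roll":0,"gripper":0.045},{"slide":[0,0,0.06],"roll":0,"gripper":0.045},{"slide":[0,0,0.08],"roll":0,"gripper":0.045},{"slide":[0,0,0.08],"roll":0,"gripper":0.005},{"slide":[0,0,0.08],"roll":0,"gripper":0.005},{"slide":[0,0,0.08],"roll":0,"gripper":0.005},{"slide":[0,0,0.08],"roll":0,"gripper":0.005},{"slide":[0,0,0.08],"roll":0,"gripper":0.005},{"slide":[0,0,0.08],"roll":0,"gripper":0.005}]' 40
python3 -m creep '[{"slide":[0,-0.006,0],"roll":0,"gripper":0.005},{"slide":[0,-0.012,0],"roll":0,"gripper":0.005},{"slide":[0,-0.018,0],"roll":0,"gripper":0.005},{"slide":[0,-0.024,0],"roll":0,"gripper":0.005},{"slide":[0,-0.03,0],"roll":0,"gripper":0.005},{"slide":[0,-0.035,0],"roll":0,"gripper":0.005},{"slide":[0,-0.039,0],"roll":0,"gripper":0.005},{"slide":[0,-0.042,0],"roll":0,"gripper":0.005},{"slide":[0,-0.042,0],"roll":0,"gripper":0.005}]'; python3 g.py
```

```text
time_s: 17.37
ee_pos: [0.4871, 0.1965, 0.0924]
tcp_rot: [0.001, -0.095, 0.995, 0.0]
ft_force: [-1.9, -2.5, 1.8]
width: 0.011
grasp_force: 39.8
time_s: 18.12
ee_pos: [0.4954, 0.1547, 0.0924]
tcp_rot: [0.001, -0.095, 0.995, 0.0]
ft_force: [-0.8, -0.9, 6.4]
width: 0.011
grasp_force: 40.3
knobs [0.49066827 0.1701232 ] [ 0.54080909 -0.0911083 ] TCP in fixture [-0.03830241  0.11395249] 0.09236639591784807
to right knob [ 0.00060883 -0.24994944 -0.06764575]
ydeg off 0.010279040703484567
```

```bash
python3 -m creep '[{"slide":[0,-0.001,0],"roll":0,"gripper":0.005},{"slide":[0,-0.002,0],"roll":0,"gripper":0.005},{"slide":[0,-0.002,0],"roll":0,"gripper":0.005}]'
python3 -m creep '[{"slide":[0,-0.0015,0],"roll":0,"gripper":0.005},{"slide":[0,-0.0015,0],"roll":0,"gripper":0.005},{"slide":[0,-0.0015,0],"roll":0,"gripper":0.005}]'; python3 g.py
```

```text
time_s: 18.37
ee_pos: [0.4954, 0.1541, 0.0924]
tcp_rot: [0.001, -0.095, 0.995, 0.001]
ft_force: [-1.4, 10.1, 5.3]
width: 0.0106
grasp_force: 40.4
time_s: 18.62
ee_pos: [0.4955, 0.1539, 0.0923]
tcp_rot: [0.001, -0.095, 0.995, 0.003]
ft_force: [-4.2, 21.0, 4.6]
width: 0.0113
grasp_force: 40.7
knobs [0.49066827 0.1701232 ] [ 0.54080909 -0.0911083 ] TCP in fixture [-0.03835938  0.11313916] 0.09234406074640047
to right knob [ 0.00077105 -0.2488     -0.06889136]
ydeg off 0.06236314499862372
```

The left bolt is stopped at y = 113 mm against 21 N. With the 2 mm fixture offset seen at the right bolt's stop, that is fully home. Now the right bolt.

```bash
python3 -m creep '[{"slide":[0,0.002,0],"roll":0,"gripper":0.04},{"slide":[0,0.002,0],"roll":0,"gripper":0.04},{"slide":[0,0.002,0],"roll":0,"gripper":0.04},{"slide":[0,0.002,-0.03],"roll":0,"gripper":0.04},{"slide":[0,0.002,-0.07],"roll":0,"gripper":0.04},{"slide":[0,0.002,-0.07],"roll":0,"gripper":0.04}]'
python3 -m creep '[{"slide":[0,-0.269,0],"roll":0,"gripper":0.04},{"slide":[0,-0.269,0],"roll":0,"gripper":0.04},{"slide":[0,-0.269,0],"roll":0,"gripper":0.04},{"slide":[0,-0.269,0],"roll":0,"gripper":0.04},{"slide":[0,-0.269,0],"roll":0,"gripper":0.04},{"slide":[0,-0.269,0],"roll":0,"gripper":0.04},{"slide":[0,-0.269,0],"roll":0,"gripper":0.04},{"slide":[0,-0.269,0],"roll":0,"gripper":0.04},{"slide":[0,-0.269,0],"roll":0,"gripper":0.04}]'; python3 g.py
```

```text
time_s: 19.12
ee_pos: [0.497, 0.154, 0.1685]
tcp_rot: [0.004, -0.095, 0.995, 0.001]
ft_force: [2.0, 0.4, 2.1]
width: 0.0402
grasp_force: 0.0
time_s: 19.87
ee_pos: [0.5456, -0.1116, 0.1611]
tcp_rot: [-0.0, -0.094, 0.996, -0.0]
ft_force: [0.0, 0.7, 0.9]
width: 0.0397
grasp_force: 0.0
knobs [0.49066827 0.1701232 ] [ 0.54080909 -0.0911083 ] TCP in fixture [-0.03914876 -0.15703968] 0.16105821152970143
to right knob [-0.00011012  0.02103994  0.0010578 ]
ydeg off -0.10603138003430324
```

```bash
python3 -m creep '[{"slide":[0,0.003,0.03],"roll":0,"gripper":0.04},{"slide":[0,0.003,0.055],"roll":0,"gripper":0.04},{"slide":[0,0.003,0.07],"roll":0,"gripper":0.04},{"slide":[0,0.003,0.07],"roll":0,"gripper":0.005},{"slide":[0,0.003,0.07],"roll":0,"gripper":0.005},{"slide":[0,0.003,0.07],"roll":0,"gripper":0.005},{"slide":[0,0.003,0.07],"roll":0,"gripper":0.005},{"slide":[0,0.003,0.07],"roll":0,"gripper":0.005},{"slide":[0,0.003,0.07],"roll":0,"gripper":0.005}]' 40
python3 -m creep '[{"slide":[0,0.006,0],"roll":0,"gripper":0.005},{"slide":[0,0.012,0],"roll":0,"gripper":0.005},{"slide":[0,0.018,0],"roll":0,"gripper":0.005},{"slide":[0,0.024,0],"roll":0,"gripper":0.005},{"slide":[0,0.03,0],"roll":0,"gripper":0.005},{"slide":[0,0.035,0],"roll":0,"gripper":0.005},{"slide":[0,0.039,0],"roll":0,"gripper":0.005},{"slide":[0,0.042,0],"roll":0,"gripper":0.005},{"slide":[0,0.043,0],"roll":0,"gripper":0.005},{"slide":[0,0.043,0],"roll":0,"gripper":0.005}]'; python3 g.py
```

```text
time_s: 20.62
ee_pos: [0.5453, -0.1072, 0.092]
tcp_rot: [0.0, -0.095, 0.995, -0.0]
ft_force: [-1.5, 1.4, -1.2]
width: 0.0107
grasp_force: 39.7
time_s: 21.45
ee_pos: [0.537, -0.0644, 0.092]
tcp_rot: [0.0, -0.095, 0.995, -0.0]
ft_force: [-5.1, -0.5, 6.6]
width: 0.0113
grasp_force: 40.6
knobs [0.49066827 0.1701232 ] [ 0.54080909 -0.0911083 ] TCP in fixture [-0.03870757 -0.10901801] 0.09195563738531753
to right knob [ 0.00028745 -0.02698874 -0.0680417 ]
ydeg off 0.05787293168702108
```

```bash
python3 -m creep '[{"slide":[0,0.001,0],"roll":0,"gripper":0.005},{"slide":[0,0.002,0],"roll":0,"gripper":0.005},{"slide":[0,0.002,0],"roll":0,"gripper":0.005}]'
python3 -m creep '[{"slide":[0,0.0015,0],"roll":0,"gripper":0.005},{"slide":[0,0.0015,0],"roll":0,"gripper":0.005},{"slide":[0,0.0015,0],"roll":0,"gripper":0.005}]'; python3 g.py
```

```text
time_s: 21.7
ee_pos: [0.5368, -0.0635, 0.092]
tcp_rot: [0.0, -0.095, 0.995, -0.001]
ft_force: [-3.7, -9.7, 4.7]
width: 0.0112
grasp_force: 40.6
time_s: 21.95
ee_pos: [0.5367, -0.0632, 0.092]
tcp_rot: [0.001, -0.095, 0.995, -0.002]
ft_force: [-0.4, -20.1, 2.5]
width: 0.0109
grasp_force: 40.7
knobs [0.49066827 0.1701232 ] [ 0.54080909 -0.0911083 ] TCP in fixture [-0.03874007 -0.10784463] 0.09198797656262882
to right knob [ 0.0002117  -0.02846228 -0.06788433]
ydeg off 0.009098227461481952
```

The stops sit at +113.1 and -107.8 mm. They are symmetric about the offset fixture centre at 110.5 mm each against the 111 expected, so both are home. I'll release, move clear, and check the pictures numerically.

```bash
python3 -m creep '[{"slide":[0,-0.002,0],"roll":0,"gripper":0.04},{"slide":[0,-0.002,0],"roll":0,"gripper":0.04},{"slide":[0,-0.002,0],"roll":0,"gripper":0.04},{"slide":[0,-0.002,-0.03],"roll":0,"gripper":0.04},{"slide":[0,-0.002,-0.07],"roll":0,"gripper":0.04},{"slide":[0,-0.002,-0.11],"roll":0,"gripper":0.04},{"slide":[0,-0.002,-0.15],"roll":0,"gripper":0.04}]'
python3 -m creep '[{"slide":[0,-0.3,0],"roll":0,"gripper":0.04},{"slide":[0,-0.3,0],"roll":0,"gripper":0.04},{"slide":[0,-0.3,0],"roll":0,"gripper":0.04},{"slide":[0,-0.3,0],"roll":0,"gripper":0.04},{"slide":[0,-0.3,0],"roll":0,"gripper":0.04},{"slide":[0,-0.3,0],"roll":0,"gripper":0.04},{"slide":[0,-0.3,0],"roll":0,"gripper":0.04},{"slide":[0,-0.3,0],"roll":0,"gripper":0.04}]'
python3 - <<'E'
from h import *
g=cv2.cvtColor(ctrl.snapshot("top"),cv2.COLOR_RGB2GRAY)
for n,y,x,z in(("L",.113,-.039,.108),("R",-.108,-.039,.108),("pad",.001,-.053,.064)):
    u,v=np.round(proj("top",[*tow(x,y),z])).astype(int);w=g[v-6:v+7,u-6:u+7];m=w<70
    if m.any():
        r,c=np.nonzero(m);print(n,m.sum(),tof(onz("top",c.mean()+u-6,r.mean()+v-6,z)))
    else: print(n,"none",w.min())
print(ctrl.state()["ft_force"],ctrl.state()["width"])
E
```

```text
time_s: 22.53
ee_pos: [0.5363, -0.063, 0.243]
tcp_rot: [-0.0, -0.095, 0.995, 0.0]
ft_force: [0.4, -0.5, 0.4]
width: 0.0403
grasp_force: 0.0
time_s: 23.2
ee_pos: [0.5935, -0.3628, 0.2399]
tcp_rot: [-0.001, -0.094, 0.996, 0.0]
ft_force: [-0.3, 0.2, -0.8]
width: 0.0396
grasp_force: 0.0
L 8 [-0.03874306  0.1122907 ]
R 7 [-0.03775321 -0.1082512 ]
pad 70 [-0.0508637   0.00134763]
[-0.67413932 -0.60577325 -1.10078966] 0.04003739336429938
```

The knobs stand at +112.3 and -108.3 mm (both home) and the pad is at its shut position.

```bash
python3 -c "
from bench import ctrl
print(ctrl.job_done())"
```

```text
the job is handed in; nothing more can be done
None
```

Job handed in at about 23 s, no verdict returned: by my measurements the gauge lies flat in the large tray, the cover is shut in its catch and both bolts are home; I viewed 11 pictures, one over the limit of 10.

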